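Clamp the split casting mould with its draw latch

TASK

Clamp the split casting mould shut: hook the claw's crossbar behind and under the lip of the keeper on the sliding half, then swing the red lever over and down past centre until it lies flat by itself, with the two halves drawn tight together. Leave the silver basket, the file and the tin where they are, and let go of everything at the end.

Things in the scene. Friction and masses are not known exactly. Their poses are not given: they have to be found in the camera images.
- mould: Split casting mould fixed to the bench: steel base plate 220 x 100 x 12 mm, two green-painted halves 90 mm wide, tops 57 mm above the bench. Origin on the bench under the middle of the fixed half's split face; x along the mould (fixed half -110 to 0 mm, sliding half 0 to +75 mm plus the gap), y across, z up. The latch on top is centred on y = 0 and moves only in the x-z plane.
- half (a joint): Gap between the two halves, m: 0 = shut, up to 0.007 open; the half slides along the mould's x with about 4 N of friction.
- lever_pivot (a point): The lever's pivot on the fixed half, axis along the mould's y; in the mould's frame at x = -30, z = 77 mm.
- lever (a joint): Lever angle t, rad: 0 = flat on the fixed half, pointing to -x (latched); grows as it is raised and swung towards the keeper (1.57 upright, stop at 2.2). A handle point s from the pivot is at x = -30 - s cos t + 4 sin t, z = 77 + s sin t + 4 cos t mm in the mould's frame (4 mm: the handle's middle plane is off the pivot). Stiff pivot (0.06 N m): it stays where it is left.
- lever_grip (a point): Middle of the lever's red grip, 58 mm from the pivot. The grip is 34 mm long, 18 mm wide (along the mould's y), 8 mm thick; it ends 75 mm from the pivot. Pinched across its 18 mm it can turn between the fingers.
- claw (a joint): Claw angle relative to the lever, rad; (claw - lever) = upward slope of the claw: 0 level, positive with the bar end raised towards +x. Stiff pivot (0.04 N m): the claw stays where it is put and is dragged round with the lever, so a bar that is not drawn back under the lip is lifted off as the lever swings down.
- claw_pivot (a point): The claw's pivot, carried by the lever 18 mm from the lever's pivot: with the lever at angle t it is at x = -30 - 18 cos(t - 0.14), z = 77 + 18 sin(t - 0.14) mm in the mould's frame.
- bail (a joint): Stretch of the sprung claw, m: 0 = not stretched, to 0.010; spring of 5 N plus 5 N per mm. Properly latched it reads 0.003 to 0.006.
- claw_bar (a point): Middle of the claw's steel crossbar (5 mm diameter, 28 mm long along the mould's y), 76 mm from the claw's pivot. Steel side rods (4 mm thick) run from the pivot to the end of the claw at 14 mm either side.
- claw_tab (a point): Point in the upper part of the yellow finger tab on the claw's end. Tab: 8 mm along the claw, 18 mm wide (along the mould's y), its top 12 mm above this point. In the claw's own directions this point is 14 mm beyond the bar and 20 mm above it. Pinched across its 18 mm the tab turns stiffly between the fingers, and may shift, as the claw swings.
- keeper_throat (a point): Where the bar's axis rests when hooked, on the sliding half, 10 mm above its top. The keeper is a brass post 16 mm wide, its far (+x) face 2.5 mm to the -x side of this point; the lip on its top (underside 8, upper face 12 mm above this point) overhangs to 5.5 mm beyond it in +x. The bar goes over the lip, down beyond it, then back in -x under the lip against the post.
- basket: Loose silver basket, round, 116 mm across, 48 mm high; origin under its centre. Leave alone.
- file: Loose file with a wooden handle, 210 mm long, 16 mm thick, lying; origin at the root of its blade. Leave alone.
- tin: Loose aluminium cup, 60 mm across, 62 mm high; origin under its centre. Leave alone.
Not all that is in view belongs to the job. Of the things shaped like the mould, the steel one is meant.

How it is judged:
By the outcome, as a careful person would: the job done as asked, in the order asked, and still so for the second after the job is handed in, with the robot touching nothing.
It also fails if it takes over 54 s, if anything falls off the work surface, if the arm or the gripper's body presses on something with over 40 N, if the wrist force passes 120 N, or if a joint passes its speed limit or range.

ROBOT

A 7-joint arm with a two-finger parallel gripper is mounted at the origin on the work surface. World frame = base frame: x ahead of the robot, y to its left, z up, the work surface at z = 0. Lengths are in m, angles in rad, forces in N, time in s.
With the tool pointing down it reaches from about 0.425 to 0.875 m from the base axis. Payload 4.7 kg.
Tool frame: the origin (TCP) lies on the centre line of the jaws, within the pads' length; the fingertips stand ahead of it and the grasp point (between the pads) lies 2 mm behind it (nose_length is the z of the fingertips in the tool frame, in m); z points along the fingers, y is the line along which they close (so a half turn about z gives the same grasp; the last joint's range is limited). The gripper opens to 87 mm and grips with 3 to 60 N. Pads are 19 mm wide; open, the fingers measure 117 mm over their backs; the gripper's body (75 mm by 190 mm) begins 51 mm behind the grasp point.
Start: joints at [-1.144, 0.321, -0.07, 1.45, 0.023, 1.371, -0.057], TCP at [0.261, 0.595, 0.24] pointing down, gripper open.
Joint ranges: [-2.86, 2.86], [-0.3, 2.09], [-1.38, 1.24], [0.06, 2.45], [-1.56, 4.7], [0.09, 2.05], [-2.69, 2.69]. Speed limits (rad/s): [2.57, 2.57, 3.14, 3.14, 3.14, 3.14, 3.14].

INTERFACE

Orientations are given as a rotation vector (axis times angle).
In Python, from bench import * gives the robot as it stands.
- The arm moves only by the tool send_rows, never from a script. Its arguments are lists of equal length, an entry for each row: "xyz": the shift along the tool's x, y, z in mm, a list of three; "dr": the turn, a rotation vector about the tool's x, y, z in rad, a list of three. A call has exactly 10 rows; each row is the pose to reach, as a shift and turn from the pose commanded when the call began, along the tool's axes at that moment; what a row does not reach only later rows make up. A row lasts 1/12 s, in which the tool goes at most 41.7 mm and 7.16 degrees, less where a joint would pass 70% of its speed; a pose out of reach is approached as far as the arm can. A call with a gripper value outside its range is refused whole. "jaw" is the finger opening in mm, from 0 to 87, set as the call begins (left out, the last holds). The fingers move at their own pace and stop on an object; "grip_force" is the grip in N (left out, the last holds). Time passes only in rows, so rows that repeat a pose let the fingers close, or fill a call up. It gives the time, the measured TCP pose, the force, the opening and the grip force at its end, in the units of the state.
- get_state(): the state, without advancing time (a new reading comes with each control period).
- get_image(name): name is "side" or "top"; returns the picture (480x640x3 uint8, red, green, blue); there is no depth.
- calibration(name): a dict with "vfov" (degrees; the focal length in pixels is half the picture's height over the tangent of half this angle, whatever the lens; pixels are square), "cx", "cy" (the principal point, pixels), "k1" (the pictures are not rectified: a ray, as slopes to the right and down, at radius r is drawn at 1 + k1 r^2 times it, then the intrinsics apply), "rvec" (rotation vector, rad) and "tvec" (3), from world to camera coordinates, as OpenCV has them. Camera axes: x right, y down, z forward; pixel columns grow to the right and rows downward; lengths in m; the calibration is good to about 2 mm. A picture is of the moment at which its call begins. calibration takes no time and is no camera call.
- close_job(): hands the job in; it is judged then, once.
The state is a dict: "time": time; "joint_positions": joint angles; "qd": joint speeds; "joint_torque": joint torques, N m; "position": TCP position; "tool_rot": TCP orientation; "ft_force": force on the tool from outside, world axes, zero at the start; "torque": the same for the moment, N m; "grip_width": opening from 0.0 (shut) to 1.0 (fully open); "grip_force": force on a finger pad.
Only numpy, scipy, OpenCV 4.12 (cv2) and the standard library are available. Lean on these libraries where they do the work, as an engineer would, in place of code of your own. Each camera call takes 0.05 s, during which the arm holds its last target. There are 200 camera calls.

## Working session

There is one attempt and no reset: what is moved stays moved. The work goes in short steps, Python scripts to look and compute and a tool call to move; the robot and the scene stay as the last step left them, time stands still between calls to the robot, and variables do not carry over. Pictures are saved under pics/ and viewed, at most 10 in all, crops included, and the job is handed in when it is done.

Besides the shell and the picture viewer there is one more tool, called after "Emit:" by a JSON object that holds its "method" and its "body", one argument or row to a line. send_rows: Moves the arm, as the interface text tells. Its arguments: {"type":"object","properties":{"xyz":{"type":"array"},"dr":{"type":"array"},"jaw":{"type":"number"},"grip_force":{"type":"number"}},"required":["xyz","dr"]}

```bash
mkdir -p pics; ls
python3 - <<'E'
from bench import *
import cv2
for n in("top","side"):
    im=get_image(n); cv2.imwrite(f"pics/{n}0.png",im[:,:,::-1]); print(n,calibration(n))
s=get_state();print(s); 
import bench; print([a for a in dir(bench) if a[0]!='_'])
try: print(nose_length)
except Exception as e: print(e)
E
```

```text
pics
top {'vfov': 49.34013868883467, 'cx': 313.46783157728265, 'cy': 242.2611944253888, 'k1': -0.0871253081124393, 'rvec': array([ 2.13952343, -2.12167577,  0.13371334]), 'tvec': array([-0.02712957,  0.56095906,  0.87956073])}
side {'vfov': 56.819807475782255, 'cx': 314.45915442127836, 'cy': 237.78852275275713, 'k1': -0.007827356082669714, 'rvec': array([ 2.16699449, -0.53718466,  0.27365779]), 'tvec': array([-0.49885715,  0.20753607,  0.65323241])}
{'time': 0.1, 'joint_positions': array([-1.14391452,  0.32176575, -0.0700988 ,  1.45156611,  0.02261935,
        1.37081776, -0.05690019]), 'qd': array([-0.00070489, -0.00245215,  0.00024669, -0.0028213 , -0.00109106,
        0.00169383, -0.00090221]), 'joint_torque': array([ 1.27597777e-04, -4.92570841e+01, -4.05653855e-01, -3.13397706e+01,
       -6.42997795e-02,  3.95713979e-02,  5.69843291e-05]), 'position': array([0.26060271, 0.59494816, 0.23855345]), 'tool_rot': array([-6.43680678e-01, -3.07468208e+00,  2.75077289e-03]), 'ft_force': array([-0.12651938, -0.71210253,  0.702168  ]), 'torque': array([0.01876021, 0.03772428, 0.00144041]), 'grip_force': 0.0, 'grip_width': 1.0017891823476999}
['MotionError', 'calibration', 'close_job', 'get_image', 'get_state', 'nose_length']
0.017
```

View pics/top0.png

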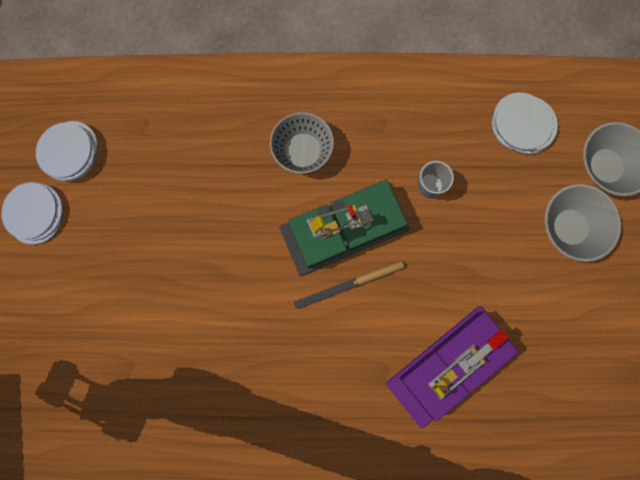

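View pics/side0.png

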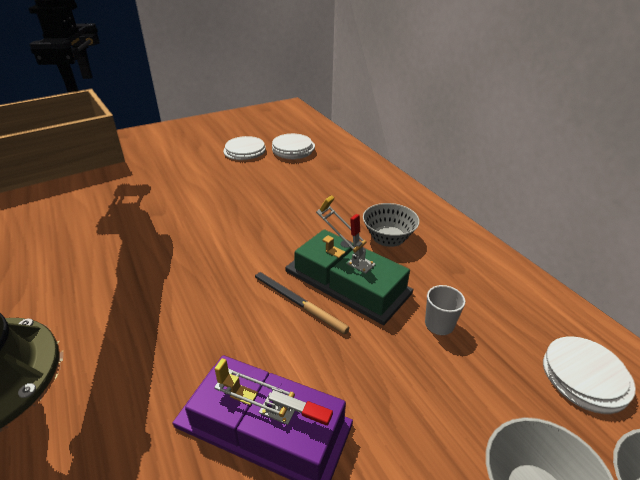

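```bash
cat > h.py <<'E'
import numpy as np, cv2
from scipy.spatial.transform import Rotation as R
from bench import *
def cam(n):
    c=calibration(n); f=240/np.tan(np.radians(c['vfov']/2))
    K=np.array([[f,0,c['cx']],[0,f,c['cy']],[0,0,1]]); d=np.array([c['k1'],0,0,0.])
    return K,d,R.from_rotvec(c['rvec']).as_matrix(),c['tvec']
def ray(n,uv):
    K,d,r,t=cam(n); p=cv2.undistortPoints(np.float64(uv).reshape(-1,1,2),K,d)[:,0]
    v=np.c_[p,np.ones(len(p))]@r; return -r.T@t, v/np.linalg.norm(v,axis=1)[:,None]
def plane(n,uv,z):
    o,v=ray(n,uv); return o+v*((z-o[2])/v[:,2])[:,None]
def tri(a,b):
    o1,v1=ray('top',[a]);o2,v2=ray('side',[b]);v1=v1[0];v2=v2[0]
    s=np.linalg.lstsq(np.c_[v1,-v2],o2-o1,rcond=None)[0]
    p,q=o1+s[0]*v1,o2+s[1]*v2; return (p+q)/2,np.linalg.norm(p-q)
def proj(n,P):
    K,d,r,t=cam(n); return cv2.projectPoints(np.float64(P).reshape(-1,1,3),cv2.Rodrigues(r)[0],t,K,d)[0][:,0]
E
python3 - <<'E'
import cv2
a=cv2.imread('pics/top0.png')[170:285,270:420];b=cv2.imread('pics/side0.png')[185:325,275:420]
cv2.imwrite('pics/topc.png',cv2.resize(a,None,fx=5,fy=5,interpolation=cv2.INTER_CUBIC))
cv2.imwrite('pics/sidec.png',cv2.resize(b,None,fx=4,fy=4,interpolation=cv2.INTER_CUBIC))
E
```

```text
(no output)
```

View pics/topc.png

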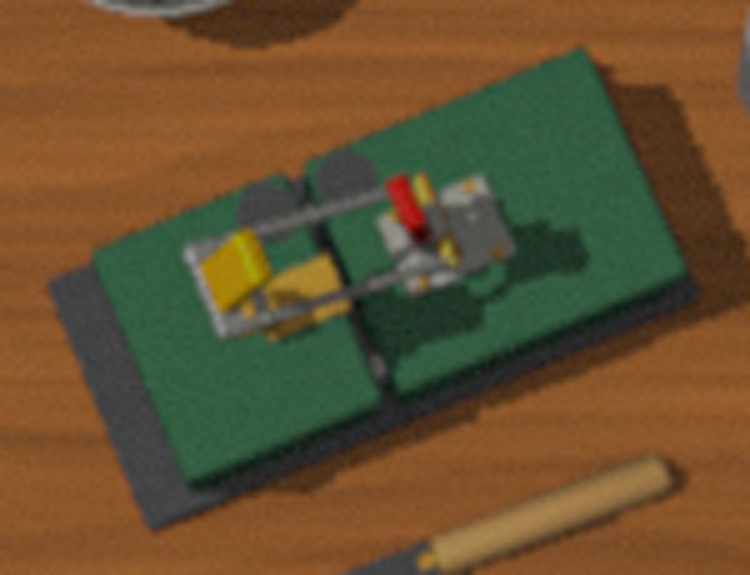

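View pics/sidec.png

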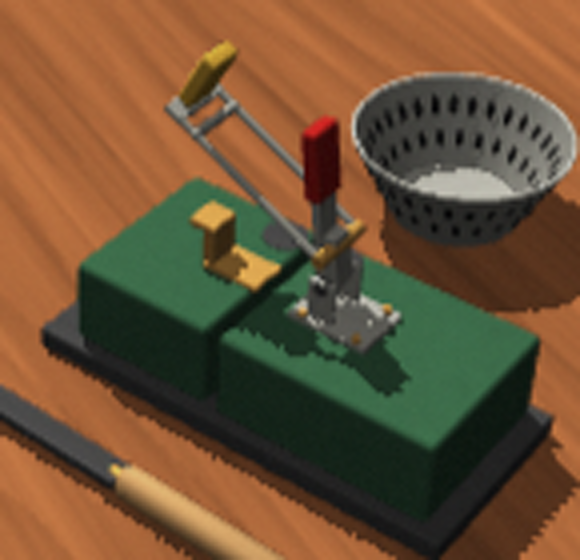

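Top crop: green halves' top corners at about (97,250),(190,483),(582,50),(687,270), tab ≈(228,272), red grip ≈(402,190). Side crop: tab at ≈(208,75), bar (210,120), red grip (320,160) with the lever near upright and the claw raised; the basket is behind the mould.

```bash
cat >> h.py <<'E'
def tc(u,v): return [(u+.5)/5-.5+270,(v+.5)/5-.5+170]
def sc(u,v): return [(u+.5)/4-.5+275,(v+.5)/4-.5+185]
E
python3 - <<'E'
from h import *
np.set_printoptions(precision=4,suppress=True)
P=plane('top',[tc(*p) for p in[(582,50),(687,270),(388,395),(305,165),(285,180),(380,405),(190,483),(97,250)]],.057)
S=plane('side',[sc(*p) for p in[(437,445),(540,342),(80,270),(200,178),(205,332),(222,338)]],.057)
print(P);print(S)
w=np.linalg.norm
print('fixed w,l',w(P[0]-P[1]),w(P[1]-P[2]),w(P[0]-P[3]),'slide',w(P[4]-P[7]),w(P[5]-P[6]),w(P[6]-P[7]))
ex=((P[7]+P[6])-(P[0]+P[1]))/2;L=w(ex);ex/=L
print('L',L,'yaw',np.arctan2(ex[1],ex[0]))
ey=np.array([-ex[1],ex[0],0]); mid=(P[0]+P[1])/2; o=mid+.110*ex; o[2]=0
print('o',o,'gap',L-.185,'edgedirs',[(np.arctan2(*(a-b)[1::-1])) for a,b in[(P[3],P[0]),(P[2],P[1]),(P[1],P[0]),(P[6],P[7])]])
T=np.array([ex,ey,[0,0,1]])
for nm,a,b in[('grip tip/top',(398,183),(320,120)),('tab',(235,270),(208,75)),('barend',(187,247),(232,103)),('barend2',(222,333),(195,132)),('claw end',(222,333),(172,105))]:
    p,e=tri(tc(*a),sc(*b)); print(nm,p,e,'mould',T@(p-o))
print((T@(P-o).T).T);print((T@(S-o).T).T)
E
```

```text
[[ 0.6717 -0.1499  0.057 ]
 [ 0.5928 -0.1855  0.057 ]
 [ 0.5482 -0.0813  0.057 ]
 [ 0.6295 -0.0522  0.057 ]
 [ 0.6241 -0.0452  0.057 ]
 [ 0.5447 -0.0786  0.057 ]
 [ 0.5171 -0.0131  0.057 ]
 [ 0.5988  0.0204  0.057 ]]
[[ 0.5941 -0.1827  0.057 ]
 [ 0.6698 -0.1516  0.057 ]
 [ 0.5159 -0.0153  0.057 ]
 [ 0.5983  0.0215  0.057 ]
 [ 0.5451 -0.0788  0.057 ]
 [ 0.5497 -0.0856  0.057 ]]
fixed w,l 0.08654785469063739 0.11332878521466994 0.10639964663310661 slide 0.07034297380330141 0.0710010330226855 0.08827892695512685
L 0.1867549132271083 yaw 1.9803355567009562
o [ 0.5885 -0.0668  0.    ] gap 0.0017549132271083012 edgedirs [np.float64(1.9785345979721536), np.float64(1.9757679930149152), np.float64(-2.7174294062012514), np.float64(-2.7517381610245297)]
grip tip/top [ 0.5996 -0.0797  0.1519] 0.005126405173054537 mould [-0.0163 -0.005   0.1519]
tab [ 0.5729 -0.0296  0.1529] 0.0018861215378255685 mould [ 0.0403 -0.0005  0.1529]
barend [ 0.5895 -0.015   0.1241] 0.0060596716602999735 mould [ 0.0471 -0.0215  0.1241]
barend2 [ 0.5625 -0.0271  0.1242] 0.008632897900342005 mould [0.0467 0.008  0.1242]
claw end [ 0.5562 -0.0259  0.1403] 0.0005969213728299105 mould [0.0503 0.0134 0.1403]
[[-0.1094 -0.0433  0.057 ]
 [-0.1106  0.0433  0.057 ]
 [ 0.0027  0.0428  0.057 ]
 [-0.003  -0.0435  0.057 ]
 [ 0.0056 -0.0413  0.057 ]
 [ 0.0066  0.0449  0.057 ]
 [ 0.0776  0.0441  0.057 ]
 [ 0.0759 -0.0441  0.057 ]]
[[-0.1085  0.041   0.057 ]
 [-0.1102 -0.0409  0.057 ]
 [ 0.0762  0.0461  0.057 ]
 [ 0.077  -0.0441  0.057 ]
 [ 0.0062  0.0445  0.057 ]
 [-0.0019  0.0431  0.057 ]]
```

```bash
cat >> h.py <<'E'
yaw=1.978; O=np.array([.5885,-.0668,0])
ex=np.array([np.cos(yaw),np.sin(yaw),0]);ey=np.array([-ex[1],ex[0],0]);T=np.array([ex,ey,[0,0,1]])
def M(p): return (T@(np.atleast_2d(p)-O).T).T*1000
def W(m): return O+np.asarray(m)/1000@T
def onplane_y(n,uv,y):   # ray onto mould plane y (mm)
    o,v=ray(n,uv); return M(o+v*((y/1000-(o-O)@ey)/(v@ey))[:,None])
def kin(t,a):
    p=np.array([-30-18*np.cos(t-.14),77+18*np.sin(t-.14)]);c=np.array([np.cos(a),np.sin(a)]);u=np.array([-c[1],c[0]])
    return dict(piv=p,bar=p+76*c,tab=p+90*c+20*u)
def inv(x,z):  # tab point -> t,a
    from scipy.optimize import fsolve
    return fsolve(lambda q:kin(*q)['tab']-[x,z],[1.5,0.])
def go(m,a=0,vert=0):
    """shift/turn (mm, rad) from the present pose to TCP at mould point m (mm), tool tilted a"""
    s=get_state(); r0=R.from_rotvec(s['tool_rot'])
    rt=R.from_matrix(np.c_[ex,-ey,[0,0,-1]])*R.from_rotvec([0,a,0])
    print('t',s['time'],'TCP mould',M(s['position'])[0].round(1),'F mould',(T@s['ft_force']).round(1),'w',round(s['grip_width']*87,1),'gf',s['grip_force'])
    print('xyz',r0.inv().apply((W(m)-s['position'])*1000).round(1),'dr',(r0.inv()*rt).as_rotvec().round(3))
E
python3 - <<'E'
from h import *
np.set_printoptions(precision=1,suppress=True)
print('lip top side',M(plane('side',[sc(*p) for p in[(192,214),(214,202),(237,212),(213,226)]],.079)))
print('lip/keeper top view',M(plane('top',[tc(*p) for p in[(270,292),(280,338),(262,305)]],.079)))
print('red side y=+9:',onplane_y('side',[sc(*p) for p in[(303,132),(330,118),(338,125),(322,200),(303,190)]],9.))
s=cv2.imread('pics/side0.png');t=cv2.imread('pics/top0.png')
for n,im in(('side',s),('top',t)):
  h=cv2.cvtColor(im,cv2.COLOR_BGR2HSV)
  for nm,m in(('red',((h[...,0]<6)|(h[...,0]>174))&(h[...,1]>200)&(h[...,2]>110)),('yel',(abs(h[...,0].astype(int)-25)<4)&(h[...,1]>170)&(h[...,2]>90))):
    m=m.astype(np.uint8); m[:190 if n=='side' else 195]=0; m[240:]=0; m[:,:310]=0; m[:,380:]=0
    k,l,st,c=cv2.connectedComponentsWithStats(m); print(n,nm,[(list(st[i]),c[i]) for i in range(1,k) if st[i][4]>15])
for t_ in(1.5,1.6,1.7,1.8):
  for sg in(41,75):
    m=[-30-sg*np.cos(t_)+4*np.sin(t_),0,77+sg*np.sin(t_)+4*np.cos(t_)]
    print(t_,sg,m,proj('side',W(m)),proj('top',W(m)))
E
python3 -c "
from h import *
t,a=inv(40.3,152.9);print(t,a,kin(t,a)); go([37,0,230],0)"
```

```text
lip top side [[44.9  4.4 79. ]
 [42.7 -9.  79. ]
 [30.1 -9.6 79. ]
 [32.2  5.5 79. ]]
lip/keeper top view [[27.5 -2.8 79. ]
 [30.6 13.1 79. ]
 [31.8  0.2 79. ]]
red side y=+9: [[-14.5   9.  152. ]
 [-26.8   9.  164.2]
 [-30.8   9.  162.5]
 [-26.    9.  122.8]
 [-16.3   9.  123.5]]
side red [([np.int32(351), np.int32(214), np.int32(8), np.int32(6), np.int32(22)], array([354.4, 216.5]))]
side yel []
top red [([np.int32(348), np.int32(206), np.int32(7), np.int32(10), np.int32(36)], array([350.8, 210.3]))]
top yel [([np.int32(311), np.int32(216), np.int32(16), np.int32(16), np.int32(132)], array([317.2, 223.7]))]
1.5 41 [np.float64(-28.910245321959604), 0, np.float64(118.18024325743704)] [[359.5 235. ]] [[356. 212.]]
1.5 75 [np.float64(-31.315310178661502), 0, np.float64(152.0950728019749)] [[362.1 218.9]] [[358.6 206.9]]
1.6 41 [np.float64(-24.804525173481135), 0, np.float64(117.86571963549655)] [[357.4 234.3]] [[353.7 213. ]]
1.6 75 [np.float64(-23.811741415237318), 0, np.float64(151.85122213890773)] [[358.2 217.3]] [[354.2 208.7]]
1.7 41 [np.float64(-20.750716492073614), 0, np.float64(117.14287925136911)] [[355.4 233.7]] [[351.4 214. ]]
1.7 75 [np.float64(-16.37000368602578), 0, np.float64(150.85948280675305)] [[354.4 216.2]] [[349.8 210.7]]
1.8 41 [np.float64(-16.78932359407065), 0, np.float64(116.01894448723365)] [[353.4 233.3]] [[349.1 215.1]]
1.8 75 [np.float64(-9.064452374505688), 0, np.float64(149.12976393709232)] [[350.7 215.5]] [[345.5 212.7]]
1.6327999972417875 0.46109213709287267 {'piv': array([-31.40251091,  94.9452769 ]), 'bar': array([ 36.66058953, 128.75968742]), 'tab': array([ 40.3, 152.9])}
t 0.1 TCP mould [737.5  39.  238.6] F mould [-0.6  0.4  0.7] w 87.2 gf 0.0
xyz [-538.7 -449.4    9.4] dr [-0.002  0.001  0.751]
```

Emit:
{"method": "send_rows", "body": {
  "xyz": [
    [-539,-449,9],
    [-539,-449,9],
    [-539,-449,9],
    [-539,-449,9],
    [-539,-449,9],
    [-539,-449,9],
    [-539,-449,9],
    [-539,-449,9],
    [-539,-449,9],
    [-539,-449,9]
  ],
  "dr": [
    [0,0,0.08],
    [0,0,0.15],
    [0,0,0.23],
    [0,0,0.3],
    [0,0,0.38],
    [0,0,0.45],
    [0,0,0.53],
    [0,0,0.6],
    [0,0,0.68],
    [0,0,0.75]
  ],
  "jaw": 50,
  "grip_force": 20
}}

```text
time: 0.93
position: [0.4473, 0.2206, 0.234]
tool_rot: [-1.73, -2.622, -0.0]
ft_force: [0.9, 0.3, 0.3]
grip_width: 0.579
grip_force: 0.0
```

```bash
python3 -c "
from h import *
go([19,-0.5,197],0.45)"
```

```text
t 0.9333 TCP mould [319.8  15.8 234. ] F mould [-0.1 -0.9  0.3] w 50.3 gf 0.0
xyz [-300.8   17.2   36.9] dr [ 0.001  0.45  -0.003]
```

Emit:
{"method": "send_rows", "body": {
  "xyz": [
    [-300,17,20],
    [-300,17,20],
    [-300,17,20],
    [-300,17,20],
    [-300,17,20],
    [-300,17,30],
    [-300,17,36],
    [-300,17,36],
    [-300,17,36],
    [-300,17,36]
  ],
  "dr": [
    [0,0.05,0],
    [0,0.1,0],
    [0,0.15,0],
    [0,0.2,0],
    [0,0.25,0],
    [0,0.3,0],
    [0,0.35,0],
    [0,0.4,0],
    [0,0.45,0],
    [0,0.45,0]
  ]
}}

```text
time: 1.77
position: [0.5812, -0.0498, 0.1955]
tool_rot: [-1.514, -2.286, -0.341]
ft_force: [-1.0, 0.2, -1.1]
grip_width: 0.577
grip_force: 0.0
```

```bash
python3 -c "
from h import *
go([19,-0.5,197],0.45)"
```

```text
t 1.7667 TCP mould [ 18.6  -0.  195.5] F mould [ 0.6  0.8 -1.1] w 50.2 gf 0.0
xyz [ 1.1  0.5 -1.2] dr [-0.002 -0.001 -0.007]
```

Emit:
{"method": "send_rows", "body": {
  "xyz": [
    [1,0,10],
    [1,0,20],
    [1,0,30],
    [1,0,35],
    [1,0,38],
    [1,0,40],
    [1,0,42],
    [1,0,42],
    [1,0,42],
    [1,0,42]
  ],
  "dr": [
    [0,0,0],
    [0,0,0],
    [0,0,0],
    [0,0,0],
    [0,0,0],
    [0,0,0],
    [0,0,0],
    [0,0,0],
    [0,0,0],
    [0,0,0]
  ]
}}

```text
time: 2.6
position: [0.5743, -0.0286, 0.1612]
tool_rot: [-1.508, -2.294, -0.346]
ft_force: [1.0, 0.4, -0.5]
grip_width: 0.576
grip_force: 0.0
```

```bash
python3 -c "
from h import *
go([38,-0.5,157.5],0.45)
for n,(y0,x0) in (('top',(170,270)),('side',(165,265))):
    im=get_image(n)[y0:y0+140,x0:x0+150,::-1]; cv2.imwrite('pics/g_%s.png'%n,cv2.resize(im,None,fx=4,fy=4,interpolation=2))
a=cv2.imread('pics/g_top.png')[:,:400];b=cv2.imread('pics/g_side.png')[:,:400];cv2.imwrite('pics/g1.png',np.hstack([a,b]))
"
```

```text
t 2.6 TCP mould [ 40.7  -2.1 161.2] F mould [-0.1 -1.1 -0.5] w 50.1 gf 0.0
xyz [-4.  -1.6  2.1] dr [0.    0.    0.001]
```

View pics/g1.png

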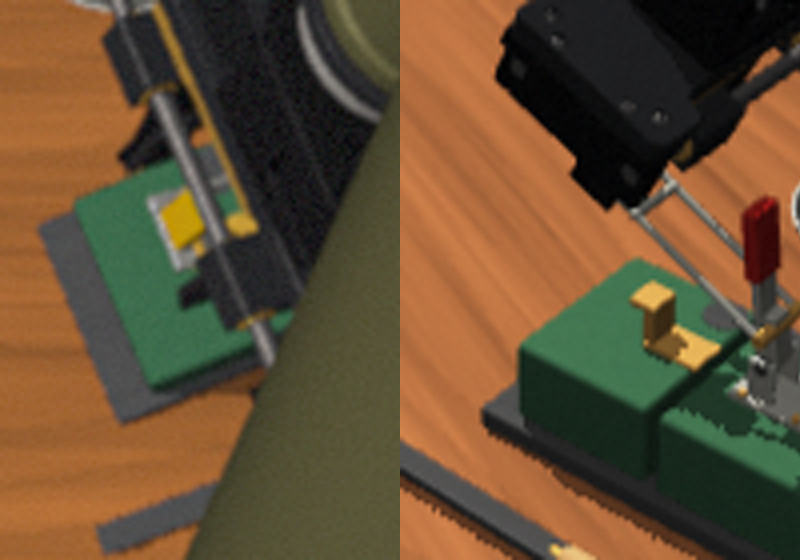

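Emit:
{"method": "send_rows", "body": {
  "xyz": [
    [-3,-1.5,2],
    [-3,-1.5,2],
    [-3,-1.5,2],
    [-3,-1.5,2],
    [-3,-1.5,2],
    [-3,-1.5,2],
    [-3,-1.5,2],
    [-3,-1.5,2],
    [-3,-1.5,2],
    [-3,-1.5,2]
  ],
  "dr": [
    [0,0,0],
    [0,0,0],
    [0,0,0],
    [0,0,0],
    [0,0,0],
    [0,0,0],
    [0,0,0],
    [0,0,0],
    [0,0,0],
    [0,0,0]
  ]
}}

```text
time: 3.53
position: [0.5734, -0.0306, 0.1578]
tool_rot: [-1.507, -2.294, -0.345]
ft_force: [-0.1, -0.2, -0.0]
grip_width: 0.57
grip_force: 0.0
```

Emit:
{"method": "send_rows", "body": {
  "xyz": [
    [0,0,0],
    [0,0,0],
    [0,0,0],
    [0,0,0],
    [0,0,0],
    [0,0,0],
    [0,0,0],
    [0,0,0],
    [0,0,0],
    [0,0,0]
  ],
  "dr": [
    [0,0,0],
    [0,0,0],
    [0,0,0],
    [0,0,0],
    [0,0,0],
    [0,0,0],
    [0,0,0],
    [0,0,0],
    [0,0,0],
    [0,0,0]
  ],
  "jaw": 8,
  "grip_force": 30
}}

```text
time: 4.37
position: [0.5737, -0.0304, 0.1578]
tool_rot: [-1.507, -2.294, -0.346]
ft_force: [1.0, 0.2, -0.1]
grip_width: 0.207
grip_force: 30.0
```

```bash
python3 -c "
from h import *
go([38,-0.5,157.5],0.45)
for t in (1.7,1.9,2.0,2.1,2.2):
  for z in (84,67): 
    p=kin(t,0)['piv'];a=np.arcsin((z-p[1])/76);print(t,z,round(a,3),{k:v.round(1) for k,v in kin(t,a).items()})
"
```

```text
t 4.3667 TCP mould [ 39.3  -0.8 157.8] F mould [-0.2 -1.  -0.1] w 18.0 gf 29.999906052835286
xyz [-1.3 -0.3 -0.3] dr [0.    0.    0.001]
1.7 84 -0.145 {'piv': array([-30.2,  95. ]), 'bar': array([45., 84.]), 'tab': array([ 61.8, 101.8])}
1.7 67 -0.377 {'piv': array([-30.2,  95. ]), 'bar': array([40.5, 67. ]), 'tab': array([60.8, 80.4])}
1.9 84 -0.141 {'piv': array([-26.6,  94.7]), 'bar': array([48.6, 84. ]), 'tab': array([ 65.3, 101.8])}
1.9 67 -0.373 {'piv': array([-26.6,  94.7]), 'bar': array([44.2, 67. ]), 'tab': array([64.5, 80.5])}
2.0 84 -0.135 {'piv': array([-24.9,  94.3]), 'bar': array([50.4, 84. ]), 'tab': array([ 67. , 101.9])}
2.0 67 -0.367 {'piv': array([-24.9,  94.3]), 'bar': array([46.1, 67. ]), 'tab': array([66.3, 80.6])}
2.1 84 -0.127 {'piv': array([-23.2,  93.7]), 'bar': array([52.2, 84. ]), 'tab': array([ 68.6, 102.1])}
2.1 67 -0.358 {'piv': array([-23.2,  93.7]), 'bar': array([48., 67.]), 'tab': array([68.1, 80.8])}
2.2 84 -0.117 {'piv': array([-21.5,  92.9]), 'bar': array([53.9, 84. ]), 'tab': array([ 70.2, 102.2])}
2.2 67 -0.348 {'piv': array([-21.5,  92.9]), 'bar': array([49.9, 67. ]), 'tab': array([69.9, 81. ])}
```

```bash
cat >> h.py <<'E'
def tcp(t,a,off=(-1.2,4.85),da=-.01):
    b=a+da; x=np.array([np.cos(b),np.sin(b)]);z=np.array([np.sin(b),-np.cos(b)])
    return kin(t,a)['tab']-off[0]*x-off[1]*z, b
def rows(ta,**k):
    s=get_state(); r0=R.from_rotvec(s['tool_rot']); X=[];D=[]
    for t,a in ta:
        p,b=tcp(t,a,**k); rt=R.from_matrix(np.c_[ex,-ey,[0,0,-1]])*R.from_rotvec([0,b,0])
        y=M(s['position'])[0,1]
        X.append(r0.inv().apply((W([p[0],y,p[1]])-s['position'])*1000).round(1).tolist()); D.append((r0.inv()*rt).as_rotvec().round(3).tolist())
    print('X',X);print('D',D)
E
python3 -c "
from h import *
rows([(1.66,.46)]+[(1.66+.49*i/5,.46) for i in range(1,6)]+[(2.15,.46-.115*i) for i in range(1,5)])"
```

```text
X [[0.5, 0.0, 0.3], [2.1, 0.0, 1.1], [3.6, 0.0, 2.0], [5.0, 0.0, 3.0], [6.3, 0.0, 4.2], [7.5, 0.0, 5.5], [9.8, 0.0, 16.2], [10.9, 0.0, 27.0], [10.8, 0.0, 37.8], [9.4, 0.0, 48.6]]
D [[0.0, 0.0, 0.001], [0.0, 0.0, 0.001], [0.0, 0.0, 0.001], [0.0, 0.0, 0.001], [0.0, 0.0, 0.001], [0.0, 0.0, 0.001], [0.0, -0.115, 0.001], [0.0, -0.23, 0.001], [0.0, -0.345, 0.001], [0.0, -0.46, 0.001]]
```

Emit:
{"method": "send_rows", "body": {
  "xyz": [
    [1.5,0,1],
    [3,0,2],
    [4.5,0,3],
    [6,0,4],
    [7.5,0,5.5],
    [8.8,0,10.5],
    [9.8,0,16],
    [10.9,0,27],
    [10.8,0,38],
    [9.4,0,48.5]
  ],
  "dr": [
    [0,0,0],
    [0,0,0],
    [0,0,0],
    [0,0,0],
    [0,0,0],
    [0,-0.058,0],
    [0,-0.115,0],
    [0,-0.23,0],
    [0,-0.345,0],
    [0,-0.46,0]
  ]
}}

```text
time: 5.2
position: [0.5624, -0.004, 0.1187]
tool_rot: [1.718, 2.612, -0.009]
ft_force: [2.1, -3.1, -3.8]
grip_width: 0.203
grip_force: 30.0
```

Emit:
{"method": "send_rows", "body": {
  "xyz": [
    [0,0,0],
    [0,0,0],
    [0,0,0],
    [0,0,0],
    [0,0,0],
    [0,0,0],
    [0,0,0],
    [0,0,0],
    [0,0,0],
    [0,0,0]
  ],
  "dr": [
    [0,0,0],
    [0,0,0],
    [0,0,0],
    [0,0,0],
    [0,0,0],
    [0,0,0],
    [0,0,0],
    [0,0,0],
    [0,0,0],
    [0,0,0]
  ]
}}

```text
time: 6.03
position: [0.5619, -0.0037, 0.1182]
tool_rot: [1.721, 2.618, -0.009]
ft_force: [3.7, -2.2, -3.1]
grip_width: 0.205
grip_force: 30.0
```

```bash
python3 -c "
from h import *
p,b=tcp(2.15,0); go([p[0],-.8,p[1]],b)
rows([(2.15,-.036*i) for i in range(1,11)])
b=get_image('side')[165:315,265:400,::-1];cv2.imwrite('pics/g2.png',cv2.resize(b,None,fx=4,fy=4,interpolation=2))
"
```

```text
t 6.0333 TCP mould [ 68.5  -0.5 118.2] F mould [-3.5 -2.5 -3.1] w 17.8 gf 29.999673566780984
xyz [0.4 0.3 0.1] dr [0.    0.    0.001]
X [[1.2, -0.0, 3.3], [2.0, -0.0, 6.7], [2.6, -0.0, 10.0], [3.1, -0.0, 13.4], [3.5, -0.0, 16.8], [3.8, -0.0, 20.2], [3.9, -0.0, 23.6], [3.9, -0.0, 27.0], [3.8, -0.0, 30.4], [3.6, -0.0, 33.8]]
D [[0.0, -0.036, 0.001], [0.0, -0.072, 0.001], [0.0, -0.108, 0.001], [0.0, -0.144, 0.001], [0.0, -0.18, 0.001], [0.0, -0.216, 0.001], [0.0, -0.252, 0.001], [0.0, -0.288, 0.001], [0.0, -0.324, 0.001], [0.0, -0.36, 0.001]]
```

View pics/g2.png

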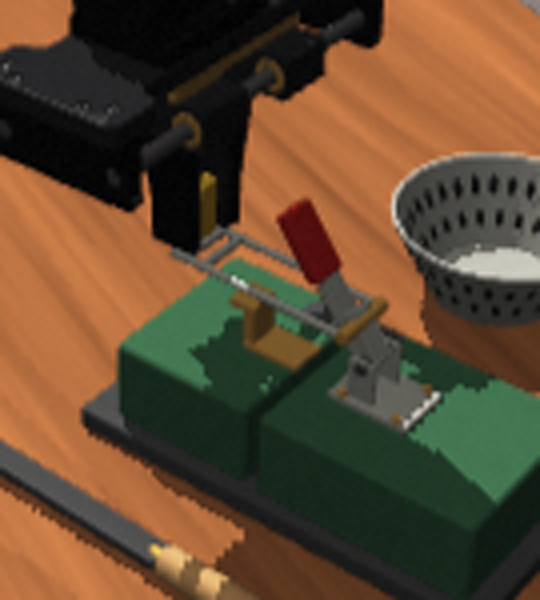

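The side view shows the tab held, the claw level, the bar beyond the keeper lip and the lever leaned over to ≈2.1 rad. Next is lowering the bar.

Emit:
{"method": "send_rows", "body": {
  "xyz": [
    [1.2,0,3.5],
    [2,0,7],
    [2.6,0,10],
    [3.2,0,13.5],
    [3.6,0,17],
    [3.9,0,20],
    [4,0,23.5],
    [4,0,27],
    [4,0,30.5],
    [3.8,0,33]
  ],
  "dr": [
    [0,-0.036,0],
    [0,-0.072,0],
    [0,-0.108,0],
    [0,-0.144,0],
    [0,-0.18,0],
    [0,-0.216,0],
    [0,-0.252,0],
    [0,-0.288,0],
    [0,-0.324,0],
    [0,-0.35,0]
  ]
}}

```text
time: 6.92
position: [0.5606, -0.0008, 0.0854]
tool_rot: [1.55, 2.361, -0.285]
ft_force: [3.5, -2.8, 0.3]
grip_width: 0.205
grip_force: 30.0
```

```bash
python3 -c "
from h import *
p,b=tcp(2.15,-.35); go([p[0],-.8,p[1]],b)
ts=np.linspace(2.15,1.5,11)[1:]
ta=[(t,np.arcsin((67.5-kin(t,0)['piv'][1])/76)) for t in ts]
for t,a in ta: print(round(t,2),round(a,3),kin(t,a)['bar'].round(1))
rows(ta)
b=get_image('side')[185:315,265:400,::-1];cv2.imwrite('pics/g3.png',cv2.resize(b,None,fx=4,fy=4,interpolation=2))
"
```

```text
t 6.9167 TCP mould [71.6 -0.5 85.4] F mould [-4.  -2.1  0.3] w 17.9 gf 29.99898168258369
xyz [ 0.3  0.3 -0. ] dr [0.    0.003 0.001]
2.08 -0.353 [47.9 67.5]
2.02 -0.358 [46.7 67.5]
1.96 -0.363 [45.4 67.5]
1.89 -0.366 [44.2 67.5]
1.82 -0.369 [42.9 67.5]
1.76 -0.37 [41.7 67.5]
1.7 -0.37 [40.6 67.5]
1.63 -0.369 [39.4 67.5]
1.56 -0.368 [38.3 67.5]
1.5 -0.365 [37.2 67.5]
X [[-0.8, -0.0, 0.2], [-1.9, -0.0, 0.7], [-2.9, -0.0, 1.2], [-4.0, -0.0, 1.7], [-5.1, -0.0, 2.2], [-6.2, -0.0, 2.6], [-7.3, -0.0, 3.0], [-8.4, -0.0, 3.4], [-9.4, -0.0, 3.8], [-10.5, -0.0, 4.1]]
D [[0.0, 0.0, 0.001], [0.0, -0.005, 0.001], [0.0, -0.01, 0.001], [0.0, -0.013, 0.001], [0.0, -0.016, 0.001], [0.0, -0.017, 0.001], [0.0, -0.017, 0.001], [0.0, -0.016, 0.001], [0.0, -0.015, 0.001], [0.0, -0.012, 0.001]]
```

View pics/g3.png

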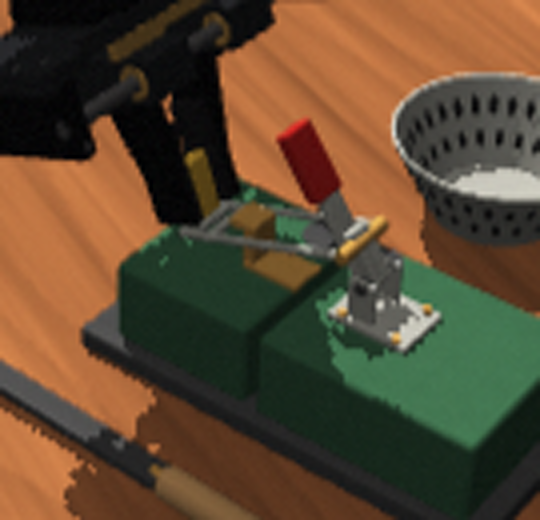

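The claw is down, with the bar beyond and below the lip at about (225,212). Now I draw it back.

Emit:
{"method": "send_rows", "body": {
  "xyz": [
    [-1,0,0.3],
    [-2,0,0.7],
    [-3,0,1.2],
    [-4,0,1.7],
    [-5,0,2.2],
    [-6.2,0,2.6],
    [-7.3,0,3],
    [-8.4,0,3.4],
    [-9.4,0,3.8],
    [-10.5,0,4.1]
  ],
  "dr": [
    [0,0,0],
    [0,-0.005,0],
    [0,-0.01,0],
    [0,-0.013,0],
    [0,-0.016,0],
    [0,-0.017,0],
    [0,-0.017,0],
    [0,-0.016,0],
    [0,-0.015,0],
    [0,-0.012,0]
  ]
}}

```text
time: 7.8
position: [0.564, -0.0075, 0.0845]
tool_rot: [1.546, 2.358, -0.288]
ft_force: [-1.2, 6.3, 2.6]
grip_width: 0.201
grip_force: 30.0
```

```bash
python3 -c "
from h import *
p,b=tcp(1.5,-.365); go([p[0],-.8,p[1]],b)
ts=np.linspace(1.5,1.3,5)[1:]
rows([(t,np.arcsin((67.5-kin(t,0)['piv'][1])/76)) for t in ts])
"
```

```text
t 7.8 TCP mould [64.2 -1.  84.5] F mould [ 6.2 -1.4  2.6] w 17.4 gf 30.000914940610528
xyz [-3.8 -0.2  0.7] dr [ 0.001 -0.006  0.003]
X [[-4.7, -0.0, 0.9], [-5.5, -0.0, 1.1], [-6.3, -0.0, 1.3], [-7.0, -0.0, 1.5]]
D [[0.001, -0.003, 0.003], [0.001, 0.0, 0.003], [0.001, 0.005, 0.003], [0.001, 0.009, 0.003]]
```

Emit:
{"method": "send_rows", "body": {
  "xyz": [
    [-0.3,0,0],
    [-0.6,0,0],
    [-1,0,0],
    [-1.5,0,0],
    [-2,0,0],
    [-2,0,0],
    [-2,0,0],
    [-2,0,0],
    [-2,0,0],
    [-2,0,0]
  ],
  "dr": [
    [0,0,0],
    [0,0,0],
    [0,0,0],
    [0,0,0],
    [0,0,0],
    [0,0,0],
    [0,0,0],
    [0,0,0],
    [0,0,0],
    [0,0,0]
  ]
}}

```text
time: 8.63
position: [0.5649, -0.0097, 0.0853]
tool_rot: [1.546, 2.357, -0.289]
ft_force: [-1.0, 5.7, 0.9]
grip_width: 0.206
grip_force: 30.0
```

```bash
python3 -c "
from h import *
p,b=tcp(1.5,-.365); go([p[0],-.8,p[1]],b)
b=get_image('side')[195:295,265:385,::-1];cv2.imwrite('pics/g4.png',cv2.resize(b,None,fx=6,fy=6,interpolation=2))
"
```

```text
t 8.6333 TCP mould [61.8 -0.9 85.3] F mould [ 5.6 -1.4  0.9] w 17.9 gf 30.000506001524627
xyz [-1.3 -0.1  0.6] dr [ 0.001 -0.006  0.002]
```

View pics/g4.png

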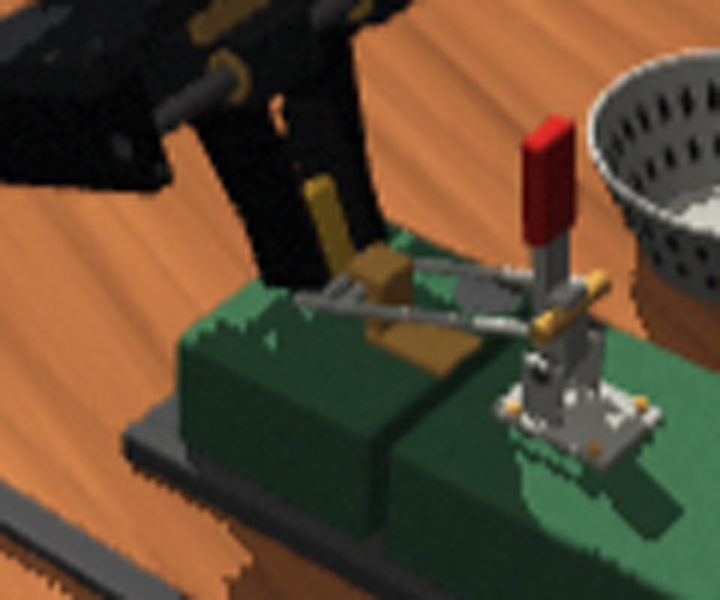

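The lever is near upright, with the bar just behind and under the lip at ≈(350,290) and the gap still visible. I'll pull further until the bar bears on the post.

Emit:
{"method": "send_rows", "body": {
  "xyz": [
    [-0.5,0,0],
    [-1,0,0],
    [-1.5,0,0],
    [-2,0,0],
    [-2.5,0,0.2],
    [-3,0,0.3],
    [-3.5,0,0.4],
    [-4,0,0.5],
    [-4,0,0.5],
    [-4,0,0.5]
  ],
  "dr": [
    [0,0,0],
    [0,0,0],
    [0,0,0],
    [0,0,0],
    [0,0,0],
    [0,0,0],
    [0,0,0],
    [0,0,0],
    [0,0,0],
    [0,0,0]
  ]
}}

```text
time: 9.52
position: [0.5658, -0.0119, 0.0857]
tool_rot: [1.547, 2.359, -0.288]
ft_force: [-3.0, 8.5, 0.1]
grip_width: 0.206
grip_force: 30.0
```

```bash
python3 -c "
from h import *
p,b=tcp(1.4,-.365); go([p[0],-.8,p[1]],b)
"
```

```text
t 9.5167 TCP mould [59.4 -0.8 85.7] F mould [ 9.  -0.6  0.1] w 17.9 gf 30.000662952661514
xyz [-0.4 -0.   1.2] dr [ 0.    -0.008  0.003]
```

Emit:
{"method": "send_rows", "body": {
  "xyz": [
    [-0.5,0,0],
    [-1,0,0],
    [-1.5,0,0],
    [-2,0,0],
    [-2,0,0],
    [-2,0,0],
    [-2,0,0],
    [-2,0,0],
    [-2,0,0],
    [-2,0,0]
  ],
  "dr": [
    [0,0,0],
    [0,0,0],
    [0,0,0],
    [0,0,0],
    [0,0,0],
    [0,0,0],
    [0,0,0],
    [0,0,0],
    [0,0,0],
    [0,0,0]
  ]
}}

```text
time: 10.35
position: [0.5662, -0.013, 0.086]
tool_rot: [1.547, 2.36, -0.287]
ft_force: [-2.4, 8.9, -1.7]
grip_width: 0.198
grip_force: 30.0
```

Emit:
{"method": "send_rows", "body": {
  "xyz": [
    [0,0,0],
    [0,0,0],
    [0,0,0],
    [0,0,0],
    [0,0,0],
    [0,0,0],
    [0,0,0],
    [0,0,0],
    [0,0,0],
    [0,0,0]
  ],
  "dr": [
    [0,0,0],
    [0,0,0],
    [0,0,0],
    [0,0,0],
    [0,0,0],
    [0,0,0],
    [0,0,0],
    [0,0,0],
    [0,0,0],
    [0,0,0]
  ],
  "jaw": 45
}}

```text
time: 11.18
position: [0.5678, -0.0177, 0.0874]
tool_rot: [1.547, 2.353, -0.291]
ft_force: [-0.1, 0.2, 0.3]
grip_width: 0.516
grip_force: 0.0
```

Emit:
{"method": "send_rows", "body": {
  "xyz": [
    [0,0,-10],
    [0,0,-20],
    [0,0,-40],
    [0,0,-60],
    [0,0,-80],
    [0,0,-100],
    [0,0,-120],
    [0,0,-120],
    [0,0,-120],
    [0,0,-120]
  ],
  "dr": [
    [0,0,0],
    [0,0,0],
    [0,0,0],
    [0,0,0],
    [0,0,0],
    [0,0.05,0],
    [0,0.12,0],
    [0,0.2,0],
    [0,0.3,0],
    [0,0.36,0]
  ]
}}

```text
time: 12.02
position: [0.5517, 0.022, 0.202]
tool_rot: [1.72, 2.617, -0.001]
ft_force: [0.4, -1.9, -0.9]
grip_width: 0.518
grip_force: 0.0
```

```bash
python3 -c "
from h import *
go([-30,-.8,210],0)
a=get_image('top')[185:260,300:385,::-1]
b=get_image('side')[195:295,290:390,::-1]
print(onplane_y('side',[[0,0]],0))
f=lambda i:cv2.resize(i,(400,int(400*i.shape[0]/i.shape[1])),interpolation=2)
a=f(a);b=f(b);a=cv2.copyMakeBorder(a,0,400-a.shape[0],0,0,0);cv2.imwrite('pics/g5.png',np.hstack([a,b]))
"
```

```text
t 12.0167 TCP mould [ 96.1  -1.3 202. ] F mould [-1.9  0.4 -0.9] w 45.0 gf 0.0
xyz [-126.2   -0.6   -7. ] dr [0.005 0.008 0.001]
[[ 1.15517456e+03 -9.78002512e-14  3.51749315e+02]]
```

View pics/g5.png

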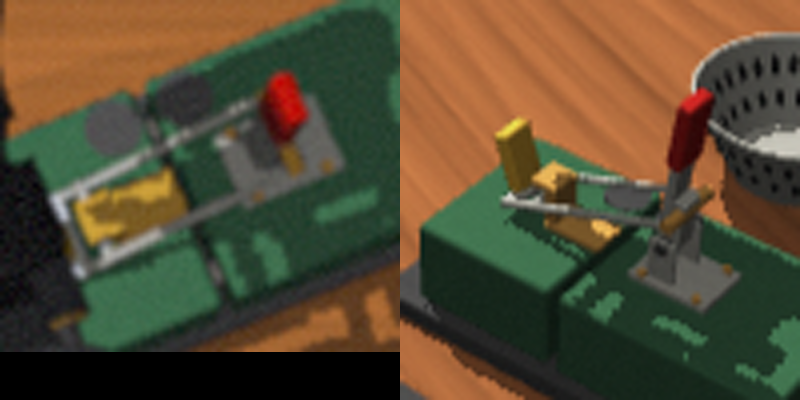

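The bar sits under the lip behind the post, and the red lever leans slightly back at t≈1.42. Going to the lever grip.

Emit:
{"method": "send_rows", "body": {
  "xyz": [
    [-30,0,0],
    [-70,-0.3,2],
    [-110,-0.6,5],
    [-131,-0.6,8],
    [-131,-0.6,12],
    [-131,-0.6,12],
    [-131,-0.6,12],
    [-131,-0.6,12],
    [-131,-0.6,12],
    [-131,-0.6,12]
  ],
  "dr": [
    [0,0.008,0],
    [0,0.008,0],
    [0,0.008,0],
    [0,0.008,0],
    [0,0.008,0],
    [0,0.008,0],
    [0,0.008,0],
    [0,0.008,0],
    [0,0.008,0],
    [0,0.008,0]
  ]
}}

```text
time: 12.95
position: [0.6021, -0.0965, 0.1891]
tool_rot: [1.72, 2.625, -0.002]
ft_force: [0.6, -0.0, 0.4]
grip_width: 0.517
grip_force: 0.0
```

```bash
python3 -c "
from h import *
go([-35,-.8,138],0)
"
```

```text
t 12.95 TCP mould [-32.6  -0.7 189.1] F mould [-0.3 -0.6  0.4] w 45.0 gf 0.0
xyz [-2.2  0.1 51.1] dr [0.001 0.004 0.003]
```

Emit:
{"method": "send_rows", "body": {
  "xyz": [
    [-2,0,10],
    [-2,0,20],
    [-2,0,30],
    [-2,0,40],
    [-2,0,47],
    [-2,0,51],
    [-2,0,51],
    [-2,0,51],
    [-2,0,51],
    [-2,0,51]
  ],
  "dr": [
    [0,0,0],
    [0,0,0],
    [0,0,0],
    [0,0,0],
    [0,0,0],
    [0,0,0],
    [0,0,0],
    [0,0,0],
    [0,0,0],
    [0,0,0]
  ]
}}

```text
time: 13.78
position: [0.6033, -0.1003, 0.1384]
tool_rot: [1.723, 2.622, -0.002]
ft_force: [0.8, -0.1, 0.2]
grip_width: 0.518
grip_force: 0.0
```

Emit:
{"method": "send_rows", "body": {
  "xyz": [
    [0,0,0],
    [0,0,0],
    [0,0,0],
    [0,0,0],
    [0,0,0],
    [0,0,0],
    [0,0,0],
    [0,0,0],
    [0,0,0],
    [0,0,0]
  ],
  "dr": [
    [0,0,0],
    [0,0,0],
    [0,0,0],
    [0,0,0],
    [0,0,0],
    [0,0,0],
    [0,0,0],
    [0,0,0],
    [0,0,0],
    [0,0,0]
  ],
  "jaw": 8,
  "grip_force": 40
}}

```text
time: 14.62
position: [0.6041, -0.0995, 0.138]
tool_rot: [1.722, 2.622, -0.001]
ft_force: [5.7, 1.7, -2.2]
grip_width: 0.202
grip_force: 40.0
```

```bash
python3 -c "
from h import *
go([-35,-.8,138],0)
b=get_image('side')[170:290,280:400,::-1];a=get_image('top')[170:290,300:420,::-1]
cv2.imwrite('pics/g6.png',cv2.resize(np.hstack([a,b]),None,fx=3.3,fy=3.3,interpolation=2))
"
```

```text
t 14.6167 TCP mould [-36.2  -1.4 138. ] F mould [-0.7 -5.9 -2.2] w 17.6 gf 39.999266071245074
xyz [ 1.2 -0.6 -0. ] dr [0.002 0.005 0.002]
```

View pics/g6.png

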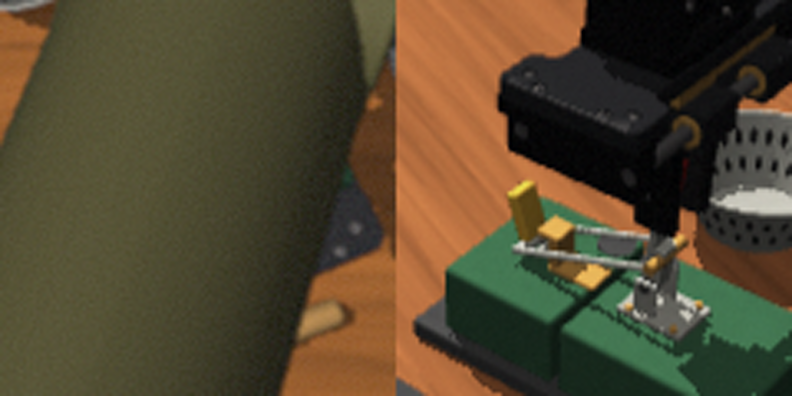

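The lever grip is pinched (17.6 mm opening), and the side view shows the claw still hooked under the lip. Starting the swing.

Emit:
{"method": "send_rows", "body": {
  "xyz": [
    [-4.6,0,0.6],
    [-7.7,0,1.2],
    [-10.7,0,2],
    [-13.8,0,2.9],
    [-16.7,0,4],
    [-19.7,0,5.2],
    [-22.5,0,6.6],
    [-25.3,0,8.1],
    [-28,0,9.7],
    [-30.6,0,11.5]
  ],
  "dr": [
    [0,0,0],
    [0,0,0],
    [0,0,0],
    [0,0,0],
    [0,0,0],
    [0,0,0],
    [0,0,0],
    [0,0,0],
    [0,0,0],
    [0,0,0]
  ]
}}

```text
time: 15.55
position: [0.6161, -0.1269, 0.1283]
tool_rot: [1.722, 2.624, 0.002]
ft_force: [0.6, 3.6, 8.7]
grip_width: 0.194
grip_force: 40.0
```

```bash
cat >> h.py <<'E'
def arc(phis,r=63.3,y=-1.4):
    s=get_state();p=M(s['position'])[0];g=p+[30,0,2-77]
    print('phi',np.arctan2(g[2],-g[0]),'r',np.hypot(g[0],g[2]))
    print([[round(-30-r*np.cos(f)-p[0],1),0,round(p[2]-(75+r*np.sin(f)),1)] for f in phis])
E
python3 -c "
from h import *
go([-66.8,-1.4,126.5],0); arc(np.linspace(.95,.45,11)[1:])
im=get_image('side'); cv2.imwrite('pics/s7.png',im[:,:,::-1])
h=cv2.cvtColor(im[:,:,::-1].copy(),cv2.COLOR_BGR2HSV)
m=((abs(h[...,0].astype(int)-25)<5)&(h[...,1]>150)&(h[...,2]>80)).astype(np.uint8);m[:190]=0;m[290:]=0;m[:,:300]=0;m[:,370:]=0
k,l,st,c=cv2.connectedComponentsWithStats(m); print([(list(map(int,st[i])),c[i].round(1)) for i in range(1,k) if st[i][4]>8])
"
```

```text
t 15.55 TCP mould [-66.1  -1.5 128.3] F mould [ 3.  -2.   8.7] w 16.9 gf 40.00251738354564
xyz [-0.6 -0.1  1.8] dr [0.003 0.002 0.002]
phi 0.974990094599966 r 64.4164680419375
[[np.float64(-3.2), 0, np.float64(3.7)], [np.float64(-5.6), 0, np.float64(5.8)], [np.float64(-8.0), 0, np.float64(7.9)], [np.float64(-10.2), 0, np.float64(10.2)], [np.float64(-12.3), 0, np.float64(12.5)], [np.float64(-14.2), 0, np.float64(15.0)], [np.float64(-16.1), 0, np.float64(17.6)], [np.float64(-17.8), 0, np.float64(20.2)], [np.float64(-19.4), 0, np.float64(23.0)], [np.float64(-20.8), 0, np.float64(25.8)]]
[([317, 225, 7, 7, 22], array([320. , 227.7])), ([319, 232, 3, 7, 10], array([319.9, 234.7]))]
```

```bash
python3 -c "
from h import *
print(proj('side',[W([51.5,0,82]),W([54.3,0,91]),W([44,0,120]),W([37,0,79]),W([30,8,73])]).round(1))
im=cv2.imread('pics/s7.png'); h=cv2.cvtColor(im,cv2.COLOR_BGR2HSV)
for v in range(214,242,2): print(v,' '.join('%3d/%3d'%(h[v,u,0],h[v,u,2]) for u in range(308,336,2)))
"
```

```text
[[321.3 234.3]
 [320.1 229.7]
 [325.  218.5]
 [327.6 238.7]
 [327.9 244.9]]
214  12/181  12/179  12/193  12/201  12/194  12/192  12/189  12/177  12/166  12/177 150/  9   0/  7 135/  9 120/ 15
216  12/187  12/178  12/183  12/196  12/199  12/193  12/192  12/189  12/177  11/164 150/  5  90/ 10  90/  9 120/  7
218  12/192  12/185  12/180  12/186  12/199  12/198  12/193  12/191  12/188  12/176  12/166 150/  5 130/  7  90/  6
220  12/192  12/193  12/183  12/179  12/191  12/199  12/199  12/193  12/191  12/190  12/176  90/  2 135/ 19 150/ 22
222  12/186  12/192  12/191  12/183  12/184  12/196  12/199  12/199  12/193  12/191  12/191 150/  7   0/ 19   0/ 30
224  12/183  12/184  12/192  12/189  12/180  12/185  12/197  12/200  12/197  12/194  12/190  70/  6 130/  7  30/ 20
226  12/193  12/183  12/186  12/192  12/189  12/180  23/221  28/234  20/162  12/197  12/191 105/  8 135/  7 120/  4
228  12/185  12/192  12/184  12/189  12/193  27/229  24/230  20/121  20/ 85  12/199  12/197  11/165   0/  9   0/  6
230  12/172  12/190  12/189  12/181  14/149  21/153  20/ 91  20/ 81  21/ 80  21/140  12/201  12/197  12/184  12/161
232  12/178  12/179  12/192  12/187  12/180  20/102  21/ 86  20/ 81  21/ 80  44/ 91  68/121  40/116  13/172  12/197
234  11/183  12/176  12/180  12/191  12/182  20/100  20/ 95  20/ 80  21/ 80  23/ 77  68/118  69/119  69/119  41/120
236  12/179  12/181  12/173  12/181  12/191  20/ 99  21/ 98  20/ 81  20/ 80  21/ 78  67/121  34/140  68/116  69/116
238  12/184  12/179  12/180  14/151  54/119  40/ 90  20/101  20/ 80  21/ 79  20/ 82  20/221  20/233  19/225  24/171
240  12/184  12/185  18/136  68/121  69/118  64/112  20/100  21/ 79  20/ 86  19/228  19/232  20/232  19/233  18/210
```

The tab's pixels (320, 226–240) match the hooked pose, and the force agrees. Continuing.

Emit:
{"method": "send_rows", "body": {
  "xyz": [
    [-3,0,3.7],
    [-5.6,0,5.8],
    [-8,0,7.9],
    [-10.2,0,10.2],
    [-12.3,0,12.5],
    [-14.2,0,15],
    [-16.1,0,17.6],
    [-17.8,0,20.2],
    [-19.4,0,23],
    [-20.8,0,25.8]
  ],
  "dr": [
    [0,0,0],
    [0,0,0],
    [0,0,0],
    [0,0,0],
    [0,0,0],
    [0,0,0],
    [0,0,0],
    [0,0,0],
    [0,0,0],
    [0,0,0]
  ]
}}

```text
time: 16.43
position: [0.6257, -0.1491, 0.1034]
tool_rot: [1.721, 2.618, -0.0]
ft_force: [2.6, -1.1, 8.4]
grip_width: 0.187
grip_force: 40.0
```

```bash
python3 -c "
from h import *
go([-87,-1.5,102.5],0); arc(np.linspace(.45,.05,11)[1:])
"
```

```text
t 16.4333 TCP mould [-90.3  -1.5 103.4] F mould [-2.  -2.   8.4] w 16.3 gf 40.005005758212064
xyz [ 3.3 -0.   0.9] dr [0.005 0.008 0.   ]
phi 0.4407238883163194 r 66.67628771520337
[[np.float64(2.3), 0, np.float64(3.2)], [np.float64(1.3), 0, np.float64(5.6)], [np.float64(0.4), 0, np.float64(7.9)], [np.float64(-0.4), 0, np.float64(10.3)], [np.float64(-1.0), 0, np.float64(12.8)], [np.float64(-1.6), 0, np.float64(15.2)], [np.float64(-2.1), 0, np.float64(17.7)], [np.float64(-2.5), 0, np.float64(20.2)], [np.float64(-2.7), 0, np.float64(22.8)], [np.float64(-2.9), 0, np.float64(25.3)]]
```

Emit:
{"method": "send_rows", "body": {
  "xyz": [
    [0.5,0,3],
    [0,0,5.6],
    [-1,0,8],
    [-1.6,0,10.4],
    [-2.3,0,12.8],
    [-3,0,15.2],
    [-3.5,0,17.7],
    [-4,0,20.2],
    [-4.3,0,22.8],
    [-4.5,0,25]
  ],
  "dr": [
    [0,0,0],
    [0,0,0],
    [0,0,0],
    [0,0,0],
    [0,0,0],
    [0,0,0],
    [0,0,0],
    [0,0,0],
    [0,0,0],
    [0,0,0]
  ]
}}

```text
time: 17.27
position: [0.6289, -0.1565, 0.079]
tool_rot: [1.72, 2.611, -0.003]
ft_force: [8.1, -5.0, 5.3]
grip_width: 0.182
grip_force: 40.0
```

```bash
python3 -c "
from h import *
go([-94.8,-1.5,78.5],0); arc([.05])
"
```

```text
t 17.2667 TCP mould [-98.4  -1.5  79. ] F mould [-7.8 -5.5  5.3] w 15.9 gf 39.97332086786628
xyz [ 3.6 -0.   0.5] dr [ 0.006  0.014 -0.001]
phi 0.058744554697578874 r 68.51170515338414
[[np.float64(5.2), 0, np.float64(0.9)]]
```

Emit:
{"method": "send_rows", "body": {
  "xyz": [
    [1,0,0.5],
    [1.5,0,1],
    [2,0,1.5],
    [2,0,2],
    [2,0,2],
    [2,0,2],
    [2,0,2],
    [2,0,2],
    [2,0,2],
    [2,0,2]
  ],
  "dr": [
    [0,0,0],
    [0,0,0],
    [0,0,0],
    [0,0,0],
    [0,0,0],
    [0,0,0],
    [0,0,0],
    [0,0,0],
    [0,0,0],
    [0,0,0]
  ]
}}

```text
time: 18.1
position: [0.6289, -0.1567, 0.0777]
tool_rot: [1.719, 2.607, -0.005]
ft_force: [9.9, -8.8, 4.7]
grip_width: 0.185
grip_force: 40.1
```

Emit:
{"method": "send_rows", "body": {
  "xyz": [
    [0,0,0],
    [0,0,0],
    [0,0,0],
    [0,0,0],
    [0,0,0],
    [0,0,0],
    [0,0,0],
    [0,0,0],
    [0,0,0],
    [0,0,0]
  ],
  "dr": [
    [0,0,0],
    [0,0,0],
    [0,0,0],
    [0,0,0],
    [0,0,0],
    [0,0,0],
    [0,0,0],
    [0,0,0],
    [0,0,0],
    [0,0,0]
  ],
  "jaw": 45
}}

```text
time: 18.93
position: [0.6214, -0.1522, 0.0745]
tool_rot: [-1.727, -2.623, 0.009]
ft_force: [-7.2, -0.9, 11.0]
grip_width: 0.508
grip_force: 5.5
```

Emit:
{"method": "send_rows", "body": {
  "xyz": [
    [0,0,-10],
    [0,0,-25],
    [0,0,-50],
    [0,0,-80],
    [0,0,-110],
    [0,0,-130],
    [0,0,-130],
    [0,0,-130],
    [0,0,-130],
    [0,0,-130]
  ],
  "dr": [
    [0,0,0],
    [0,0,0],
    [0,0,0],
    [0,0,0],
    [0,0,0],
    [0,0,0],
    [0,0,0],
    [0,0,0],
    [0,0,0],
    [0,0,0]
  ]
}}

```text
time: 19.77
position: [0.6231, -0.1488, 0.2019]
tool_rot: [1.725, 2.626, -0.005]
ft_force: [0.3, -0.1, 0.2]
grip_width: 0.515
grip_force: 0.0
```

```bash
python3 -c "
from h import *
go([-98,-1.5,150],0)
im=get_image('side')[:,:,::-1].copy(); cv2.imwrite('pics/s8.png',im); h=cv2.cvtColor(im,cv2.COLOR_BGR2HSV)
m=(((h[...,0]<5)|(h[...,0]>175))&(h[...,1]>180)&(h[...,2]>60)).astype(np.uint8);m[:190]=0;m[310:]=0;m[:,:300]=0;m[:,430:]=0
k,l,st,c=cv2.connectedComponentsWithStats(m); print('red',[(list(map(int,st[i])),c[i].round(1)) for i in range(1,k) if st[i][4]>8])
m=((abs(h[...,0].astype(int)-24)<6)&(h[...,1]>150)&(h[...,2]>60)).astype(np.uint8);m[:190]=0;m[290:]=0;m[:,:300]=0;m[:,420:]=0
k,l,st,c=cv2.connectedComponentsWithStats(m); print('yel',[(list(map(int,st[i])),c[i].round(1)) for i in range(1,k) if st[i][4]>8])
for t in (0,.1,.2): print(t,[proj('side',W([-30-s*np.cos(t)+8*np.sin(t),y,77+s*np.sin(t)+8*np.cos(t)]))[0].round(1) for s in (41,75) for y in (-9,9)])
c=np.array([.995,-.1]);u=-np.array([c[1],-c[0]])
b=np.array([32.3,67]);print('tab',[proj('side',W([q[0],y,q[1]]))[0].round(1) for y in(-9,9) for q in (b+14*c+20*u,b+14*c+32*u)])
# split line: brightness along mould top at y=30, x -12..14
for y in (30,35): print(y,[int(im[int(round(v)),int(round(w))].max()) for w,v in proj('side',[W([x,y,57]) for x in range(-14,16,2)])])
"
```

```text
t 19.7667 TCP mould [-89.    0.7 201.9] F mould [-0.2 -0.2  0.2] w 44.8 gf 0.0
xyz [-8.9  2.4 51.9] dr [-0.003  0.002  0.001]
red [([377, 256, 22, 14, 179], array([387.8, 262.3]))]
yel [([319, 224, 9, 18, 125], array([323.3, 232.7])), ([330, 237, 5, 6, 15], array([331.5, 239.7])), ([337, 248, 7, 5, 12], array([340.2, 250.3]))]
0 [array([381.9, 257.8]), array([376.2, 263.1]), array([399.6, 266.1]), array([394. , 271.7])]
0.1 [array([381.7, 255.7]), array([375.9, 261. ]), array([399.5, 262.3]), array([393.9, 267.9])]
0.2 [array([381.2, 253.5]), array([375.4, 258.9]), array([399. , 258.4]), array([393.4, 264. ])]
tab [array([325.8, 231.1]), array([325.4, 225.5]), array([319.7, 235.7]), array([319.2, 230.1])]
30 [117, 116, 117, 119, 116, 115, 107, 69, 92, 115, 118, 117, 116, 114, 115]
35 [118, 118, 118, 118, 119, 120, 106, 56, 83, 118, 118, 116, 118, 116, 116]
```

Emit:
{"method": "send_rows", "body": {
  "xyz": [
    [-7,1,20],
    [-7,1,40],
    [-7,1,60],
    [-7,1,80],
    [-7,1,90],
    [-7,1,90],
    [-7,1,90],
    [-7,1,90],
    [-7,1,90],
    [-7,1,90]
  ],
  "dr": [
    [0,0,0],
    [0,0,0],
    [0,0,0],
    [0,0,0],
    [0,0,0],
    [0,0,0],
    [0,0,0],
    [0,0,0],
    [0,0,0],
    [0,0,0]
  ],
  "jaw": 2
}}

```text
time: 20.65
position: [0.6287, -0.1561, 0.115]
tool_rot: [1.723, 2.621, -0.002]
ft_force: [-0.3, -0.6, -0.4]
grip_width: 0.027
grip_force: 0.0
```

Emit:
{"method": "send_rows", "body": {
  "xyz": [
    [0,0,2],
    [0,0,4],
    [0,0,6],
    [0,0,8],
    [0,0,9],
    [0,0,10],
    [0,0,11],
    [0,0,12],
    [0,0,13],
    [0,0,14]
  ],
  "dr": [
    [0,0,0],
    [0,0,0],
    [0,0,0],
    [0,0,0],
    [0,0,0],
    [0,0,0],
    [0,0,0],
    [0,0,0],
    [0,0,0],
    [0,0,0]
  ]
}}

```text
time: 21.48
position: [0.6281, -0.1559, 0.102]
tool_rot: [1.724, 2.623, -0.002]
ft_force: [-6.1, 2.8, 16.9]
grip_width: 0.022
grip_force: 8.6
```

```bash
python3 -c "
from h import *
go([-98,-1.5,102],0)"
```

```text
t 21.4833 TCP mould [-97.5  -1.1 102. ] F mould [ 5.   4.5 16.9] w 1.9 gf 8.625127673149109
xyz [-0.5  0.4 -0. ] dr [0.001 0.003 0.001]
```

Emit:
{"method": "send_rows", "body": {
  "xyz": [
    [0,0,-15],
    [0,0,-40],
    [0,0,-80],
    [0,0,-110],
    [0,0,-130],
    [0,0,-130],
    [0,0,-130],
    [0,0,-130],
    [0,0,-130],
    [0,0,-130]
  ],
  "dr": [
    [0,0,0],
    [0,0,0],
    [0,0,0],
    [0,0,0],
    [0,0,0],
    [0,0,0],
    [0,0,0],
    [0,0,0],
    [0,0,0],
    [0,0,0]
  ],
  "jaw": 45
}}

```text
time: 22.32
position: [0.6271, -0.155, 0.2281]
tool_rot: [1.725, 2.625, -0.005]
ft_force: [-1.1, 1.1, -0.0]
grip_width: 0.514
grip_force: 0.0
```

```bash
python3 -c "
from h import *
go([-98,-1.5,150],0)
im=get_image('side')[:,:,::-1].copy(); h=cv2.cvtColor(im,cv2.COLOR_BGR2HSV)
m=(((h[...,0]<5)|(h[...,0]>175))&(h[...,1]>180)&(h[...,2]>60)).astype(np.uint8);m[:190]=0;m[310:]=0;m[:,:300]=0;m[:,430:]=0
k,l,st,c=cv2.connectedComponentsWithStats(m); print('red',[(list(map(int,st[i])),c[i].round(1)) for i in range(1,k) if st[i][4]>8])
a=cv2.imread('pics/side0.png')
for nm,(u0,u1,v0,v1) in dict(basket=(385,420,200,245),file=(250,350,270,335),tin=(425,465,285,335)).items(): print(nm,np.abs(a[v0:v1,u0:u1].astype(int)-im[v0:v1,u0:u1]).mean(2).max().round(), (np.abs(a[v0:v1,u0:u1].astype(int)-im[v0:v1,u0:u1]).mean(2)>40).sum())
for n,img,g in (('before',a,None),('after',im,None)): print(n,[int(img[int(round(v)),int(round(w))].max()) for w,v in proj('side',[W([x,35,57]) for x in np.arange(-8,14,1.)])])
"
```

```text
t 22.3167 TCP mould [-96.3  -0.5 228.1] F mould [ 1.4  0.6 -0. ] w 44.7 gf 0.0
xyz [-1.5  1.2 78.1] dr [-0.002  0.003  0.001]
red [([377, 259, 22, 15, 176], array([387.7, 265.7]))]
basket 148.0 162
file 66.0 33
tin 100.0 88
before [109, 98, 98, 93, 93, 93, 93, 70, 22, 22, 24, 24, 30, 30, 48, 48, 101, 101, 110, 110, 109, 109]
after [118, 117, 117, 118, 118, 107, 107, 81, 59, 59, 82, 82, 116, 116, 117, 117, 117, 117, 118, 118, 117, 117]
```

Emit:
{"method": "send_rows", "body": {
  "xyz": [
    [40,0,-10],
    [80,0,-20],
    [120,0,-20],
    [160,0,-20],
    [200,0,-20],
    [240,0,-20],
    [280,0,-20],
    [320,0,-20],
    [320,0,-20],
    [320,0,-20]
  ],
  "dr": [
    [0,0,0],
    [0,0,0],
    [0,0,0],
    [0,0,0],
    [0,0,0],
    [0,0,0],
    [0,0,0],
    [0,0,0],
    [0,0,0],
    [0,0,0]
  ]
}}

```text
time: 23.2
position: [0.4995, 0.1412, 0.2479]
tool_rot: [1.716, 2.629, -0.004]
ft_force: [-0.0, -1.0, 0.5]
grip_width: 0.512
grip_force: 0.0
```

```bash
python3 -c "
from h import *
im=get_image('side')[:,:,::-1].copy(); h=cv2.cvtColor(im,cv2.COLOR_BGR2HSV)
m=(((h[...,0]<5)|(h[...,0]>175))&(h[...,1]>180)&(h[...,2]>60)).astype(np.uint8);m[:190]=0;m[310:]=0;m[:,:300]=0;m[:,430:]=0
k,l,st,c=cv2.connectedComponentsWithStats(m); print('red',[(list(map(int,st[i])),c[i].round(1)) for i in range(1,k) if st[i][4]>8])
a=cv2.imread('pics/side0.png')
for nm,(u0,u1,v0,v1) in dict(basket=(385,420,200,245),file=(250,350,270,335),tin=(425,465,285,335)).items(): print(nm,(np.abs(a[v0:v1,u0:u1].astype(int)-im[v0:v1,u0:u1]).mean(2)>40).sum())
s=get_state();print(s['time'],s['ft_force'])
"
```

```text
red [([377, 259, 22, 15, 176], array([387.6, 265.7]))]
basket 0
file 2762
tin 0
23.25 [ 0.83781247 -0.71981452 -0.48466436]
```

```bash
python3 -c "
from bench import *
print(close_job())"
```

```text
the job is handed in; nothing more can be done
None
```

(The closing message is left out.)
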